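# Hang the drill template on its twin pegs

## Task

Lift the aluminium drill template out of its slotted stand and slide it onto the rack by its two holes, one on each of the two pegs; press it home against the bracket with a steady push of about 12 N for a moment, then let it hang level from the pegs. The pegs' bracket is clamped a little to the left or right of the rack's middle, so feel for the pegs gently, never pushing the template against the rack anywhere near 30 N, and leave the other things on the shelf where they are.

Things in the scene. Friction and masses are not known exactly. Their poses are not given: they have to be found in the camera images.
- template_tab (a point): Aluminium drill template, a plate 8 mm thick, 0.26 to 0.42 kg, standing upright in the stand: 150 wide, 90 high, with a tab 50 wide and 32 high on the middle of its top edge (122 in all). Grip the tab from above across the thickness. Point: mid tab, 102 mm above the lower edge, 20 below the tab's top. Axes: x across the thickness, y along the width, z up. Both faces are alike; either may face the rack.
- template_holes (a point): Point in the template midway between its two holes, 32 mm straight below template_tab; same axes. The holes are upright rectangular slots right through the plate, each 13 mm wide and 20 mm high, centred at y = +50 and -50 mm from this point. The dark round bushes lower down are not open.
- stand: Fixed plywood stand, 64 mm (x) by 170 mm (y) by 42 mm high, with an 11 mm wide slot along its y that is 32 mm deep; the template stands loosely in it on the slot's floor, 10 mm above the shelf. Origin: middle of the underside.
- rack: Fixed steel rack; its front is -x (towards the robot), y along its width, z up. Origin: on the shelf, below the bracket's front face, midway between the posts. Base 12 mm thick, x -48 to 72, y -100 to 100 mm. Posts behind the bracket (x 16 to 36, y +-92 mm) reach z = 147 mm. With the template home and hanging, template_tab is at x = -4, z = 162 and within 17 mm of y = 0 here.
- rack_face (a point): Point fixed on the rack in the plane of the bracket's front face, 135 mm above the shelf, at the rack's middle; rack's axes. Two level round pegs, 10 mm thick, 100 mm apart in y, stick out 35 mm in -x from the face at this height (the last 2 mm chamfered to 8 mm). The pegs' middle can be anywhere from y = -15 to +15 mm of this point; where is not given. See or feel for it.
- bracket_bar (a point): Rack's middle, 131 mm above the shelf, in the front face plane: the height of the top of the bracket's middle part. The bracket is a bar 140 mm wide and 14 mm deep (+x) that carries the pegs; its two ends, more than 40 mm from its middle, rise to 148 mm. It is clamped to a guide bar behind it, and pushing sideways with less than 50 N does not shift it.
- washer_a: Thick galvanized washer, 42 mm across, 6 mm high, lying loose. Origin: middle of the underside. Leave it alone.
- washer_b: A second such washer. Leave it alone.
- bushing: Grey iron bushing, 48 mm across, 38 mm high. Origin: middle of the underside. Leave it alone.
- thread_gauge: Green nylon thread gauge, 75 by 29 by 6 mm, lying flat. Leave it alone.
- hex_bolt: Dark hexagon bolt standing on its head, 36 mm across flats, 70 mm high. Leave it alone.
- hex_nut: Hexagon nut, 36 mm across flats, 19 mm high. Leave it alone.
Mind the look-alikes: they are no part of the job. Of the things that look like the part that bears template_tab, the middle-sized one is meant.

How it is judged:
By the outcome, as a careful person would: the job done as asked, in the order asked, and still so for the second after the job is handed in, with the robot touching nothing.
It also fails if it takes over 72 s, if anything falls off the work surface, if the arm or the gripper's body presses on something with over 40 N, if the wrist force passes 120 N, or if a joint passes its speed limit or range.

## Robot

A 6-joint arm with a two-finger parallel gripper is mounted at the origin on the work surface. World frame = base frame: x ahead of the robot, y to its left, z up, the work surface at z = 0. Lengths are in mm, angles in degrees, forces in N, time in s.
With the tool pointing down it reaches from about 300 to 850 mm from the base axis. Payload 4.2 kg.
Tool frame: the origin (TCP) lies on the centre line of the jaws, within the pads' length; the fingertips stand 11 mm ahead of it and the grasp point (between the pads) lies 8 mm behind it; z points along the fingers, y is the direction in which the jaws open and shut (so a half turn about z gives the same grasp; the last joint's range is limited). The gripper opens to 91 mm and grips with 3 to 60 N. Pads are 32 mm wide; open, the fingers measure 118 mm over their backs; the gripper's body (76 mm by 178 mm) begins 60 mm behind the grasp point.
Start: joints at [63.14, 18.312, 89.639, -0, 72.044, -1.146], TCP at [249.488, 518.071, 224.976] pointing down, gripper open.
Joint ranges: [-177.97, 177.97], [-48.28, 115.42], [12.27, 149.76], [-77.06, 257.06], [2.81, 150.46], [-146.56, 146.56]. Speed limits (degrees/s): [147.25, 147.25, 180, 180, 180, 180].

## Interface

Orientations are given as [roll, pitch, yaw] about the fixed x, y, z axes, in that order (R = Rz(yaw) Ry(pitch) Rx(roll)).
In Python, from workcell import env, grab_frame gives the robot as it stands. The module is installed in compiled form; this text tells all that it offers.
- The arm moves only by the tool arm_command, never from a script. Its argument "series" is one flat list of numbers, 6 for each row, row after row: the shift along the world's x, y, z each as a share of 400 mm, from -1 to 1, then the turn, a rotation vector about the world's x, y, z each as a share of 45 degrees, from -1 to 1. A call has 1 to 20 rows; each row shifts and turns the commanded pose from where the row before left it; what a row does not reach is not made up. A row lasts 1/12 s, in which the tool goes at most 41.7 mm and 7.16 degrees, less where a joint would pass 70% of its speed; a pose out of reach is approached as far as the arm can. A call with a number of a shift or a turn outside -1 to 1 is refused whole. A call with a gripper value outside its range is refused whole. "hand" is the opening, from 0 (shut) to 1 (fully open), set as the call begins (left out, the last holds). The fingers move at their own pace and stop on an object; "newtons" is the grip in N (left out, the last holds). Time passes only in rows, so rows that do not move let the fingers close. It gives the time, the measured TCP pose, the force and the opening at its end, in the units of the state.
- env.state(): the state, without advancing time (a new reading comes with each control period).
- grab_frame(name): name is "side" or "top"; returns a dict with "frame" (480x640x3 uint8, red, green, blue), "intrinsics" (3x3 intrinsics, pixels), "R" (3x3) and "t" (3): a world point X has camera coordinates R X + t. Camera axes: x right, y down, z forward; pixel columns grow to the right and rows downward; lengths in mm; the calibration is good to about 2 mm. A picture is of the moment at which its call begins. There is no depth.
- env.job_done(): hands the job in, once; it reports no verdict.
The state is a dict: "time_s": time; "qpos": joint angles; "qvel": joint speeds; "effort": joint torques, N m; "ee_pos": TCP position; "ee_rot": TCP orientation; "force": force on the tool from outside, world axes, zero at the start; "torque": the same for the moment, N m; "gripper_width": finger opening in mm.
Only numpy, scipy, OpenCV 4.12 (cv2) and the standard library are available. Lean on these libraries where they do the work, as an engineer would, in place of code of your own. Each camera call takes 0.05 s, during which the arm holds its last target.

## Working session

There is one attempt and no reset: what is moved stays moved. The work goes in short steps, Python scripts to look and compute and a tool call to move; the robot and the scene stay as the last step left them, time stands still between calls to the robot, and variables do not carry over. Pictures are saved under pics/ and viewed, and the job is handed in when it is done.

Besides the shell and the picture viewer there is one more tool, called after "Request:" in YAML: its name, and indented under it one key for each argument. arm_command: Moves the arm, as the interface text tells. Shift numbers are shares of 400 mm and turn numbers shares of 45 degrees, none past 1 either way. Its arguments: {"type":"object","properties":{"series":{"type":"array"},"hand":{"type":"number"},"newtons":{"type":"number"}},"required":["series"]}

```bash
mkdir -p pics; ls
python3 - <<'E'
from workcell import env, grab_frame
import cv2,numpy as np
print(env.state())
for n in("side","top"):
    f=grab_frame(n); cv2.imwrite(f"pics/{n}0.png",f["frame"][:,:,::-1]); print(n,f["intrinsics"],f["R"],f["t"], -np.array(f["R"]).T@f["t"])
E
```

```text
pics
{'time_s': 0.0, 'qpos': array([ 6.31400639e+01,  1.83525625e+01,  8.97079810e+01,  1.15083438e-03,
        7.20442103e+01, -1.14500462e+00]), 'qvel': array([-0.035623  ,  0.02598476,  0.08190389,  0.03302859,  0.12333959,
       -0.01542385]), 'effort': array([-2.13490152e-03, -4.12472141e+01, -2.31973833e+01,  7.24557554e-02,
        4.58191254e-02, -1.75008190e-04]), 'ee_pos': array([249.24824867, 517.61459736, 224.10036669]), 'ee_rot': array([-1.79895289e+02, -3.18718356e-03,  1.54284710e+02]), 'force': array([ 0.16314873, -0.85955067,  0.21101733]), 'torque': array([ 0.01434582, -0.034631  ,  0.0335225 ]), 'gripper_width': 91.4086694266155}
side [[571.82964724   0.         318.42408935]
 [  0.         571.82964724 243.38080743]
 [  0.           0.           1.        ]] [[ 0.93443004 -0.35605639 -0.00802218]
 [-0.21425615 -0.54401299 -0.81126085]
 [ 0.28449044  0.75978531 -0.58462935]] [-535.67173031  258.7675148  1121.21775705] [ 237.01455659 -901.8412342   861.12750295]
top [[504.55549235   0.         319.76863897]
 [  0.         504.55549235 237.46034627]
 [  0.           0.           1.        ]] [[ 0.00274047 -0.99995068  0.00954592]
 [-0.99771528 -0.00337849 -0.06747442]
 [ 0.06750334 -0.0093392  -0.99767534]] [ 39.16293617 585.14821173 946.52685533] [519.8102618   49.97772006 983.4351897 ]
```

View pics/side0.png

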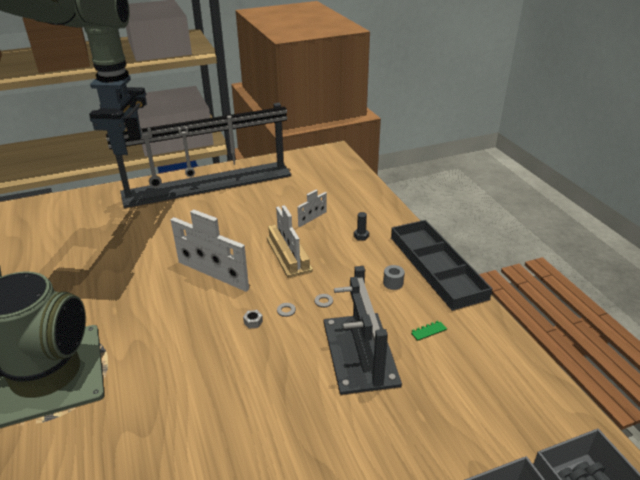

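View pics/top0.png

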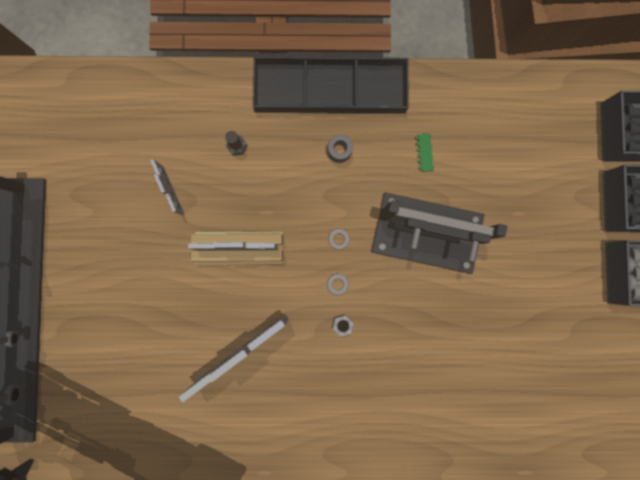

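The three look-alike plates in the top picture are a large one at (235,360), one in the plywood stand at (235,245), and a small one at (165,187). In the side picture they are at (210,250), (288,240) and (313,207). The one in the stand is middle-sized and stands in the slot, so it fits the description. I'll confirm that in crops and look at the rack too.

Run:
```python
import cv2,numpy as np
t=cv2.imread("pics/top0.png"); s=cv2.imread("pics/side0.png")
cv2.imwrite("pics/c1.png",np.vstack([cv2.resize(t[205:285,170:300],(780,480),interpolation=cv2.INTER_CUBIC)]))
cv2.imwrite("pics/c2.png",cv2.resize(t[180:285,360:520],(800,525),interpolation=cv2.INTER_CUBIC))
cv2.imwrite("pics/c3.png",cv2.resize(s[190:300,160:340],(800,489),interpolation=cv2.INTER_CUBIC))
cv2.imwrite("pics/c4.png",cv2.resize(s[260:400,310:420],(471,600),interpolation=cv2.INTER_CUBIC))
```

```text
(no output)
```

View pics/c1.png

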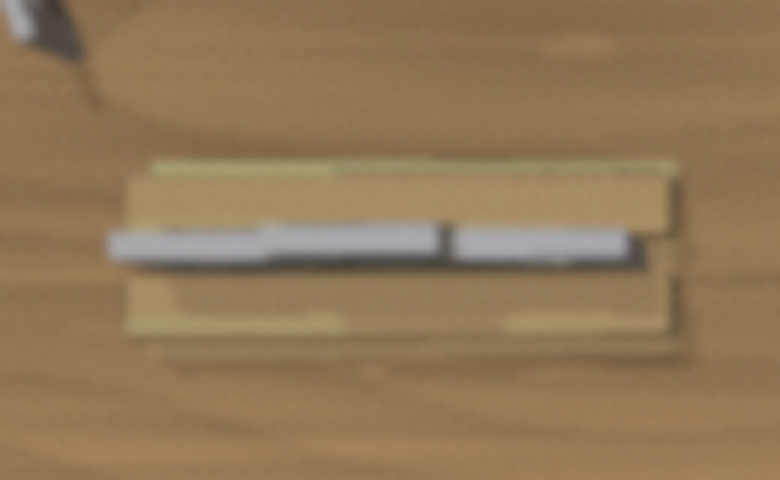

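View pics/c2.png

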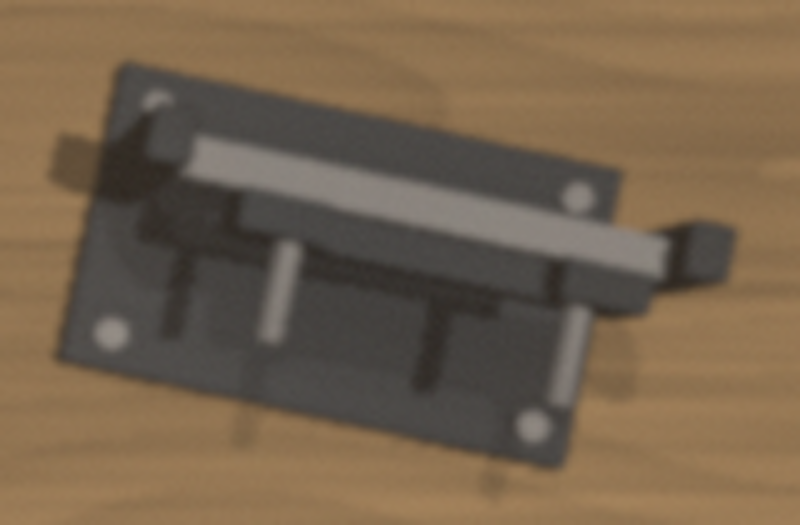

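View pics/c3.png

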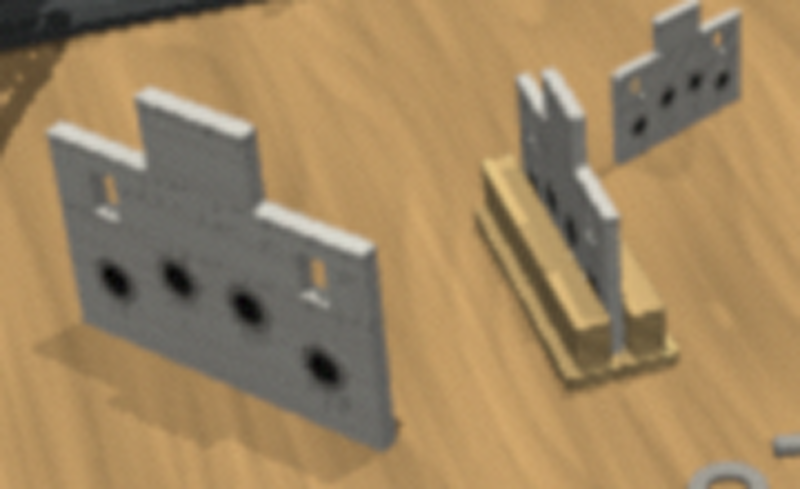

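View pics/c4.png

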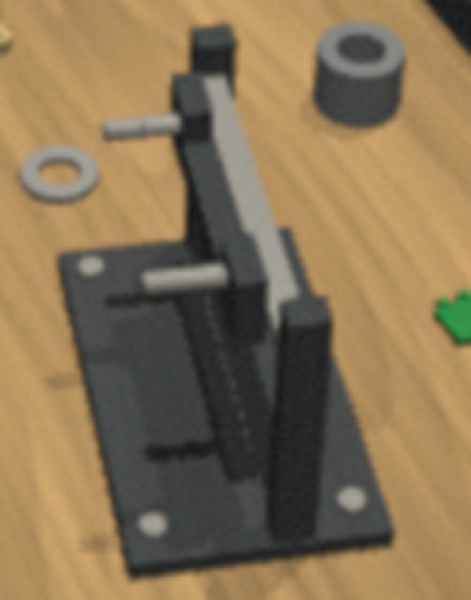

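The crops confirm it. The plate in the stand lies between the other two in size and is the only one standing in the slot. Both pegs can be seen in both views. Next I'll measure poses.

```bash
cat > h.py <<'E'
import numpy as np,cv2
from scipy.optimize import least_squares
C={'side':(np.array([[571.82964724,0,318.42408935],[0,571.82964724,243.38080743],[0,0,1]]),np.array([[0.93443004,-0.35605639,-0.00802218],[-0.21425615,-0.54401299,-0.81126085],[0.28449044,0.75978531,-0.58462935]]),np.array([-535.67173031,258.7675148,1121.21775705])),
'top':(np.array([[504.55549235,0,319.76863897],[0,504.55549235,237.46034627],[0,0,1]]),np.array([[0.00274047,-0.99995068,0.00954592],[-0.99771528,-0.00337849,-0.06747442],[0.06750334,-0.0093392,-0.99767534]]),np.array([39.16293617,585.14821173,946.52685533]))}
def ray(n,p):
    K,R,t=C[n]; o=-R.T@t; d=R.T@np.linalg.solve(K,np.array([p[0],p[1],1.])); return o,d
def onz(n,p,z):
    o,d=ray(n,p); return o+d*(z-o[2])/d[2]
def tri(ps,pt):
    P=[C[n][0]@np.c_[C[n][1],C[n][2]] for n in('side','top')]
    X=cv2.triangulatePoints(P[0],P[1],np.array(ps,float).reshape(2,1),np.array(pt,float).reshape(2,1)); return (X[:3]/X[3]).ravel()
def proj(n,X):
    K,R,t=C[n]; c=R@np.asarray(X,float)+t; return (K@c)[:2]/c[2]
E
python3 - <<'E'
from h import *
np.set_printoptions(precision=1,suppress=True)
T=lambda u,v:(360+u/5-.4,180+v/5-.4)
S=lambda u,v:(310+u/4.282-.4,260+v/4.286-.4)
print('pegs tri')
a=[tri(S(*s),T(*t)) for s,t in [((105,128),(270,343)),((183,124),(290,240)),((145,280),(562,405)),((226,275),(582,308))]]
for x in a: print(x)
print('pegs onz135',[onz('top',T(*t),135) for t in((270,343),(290,240),(562,405),(582,308))])
b=[onz('top',T(*p),12) for p in((125,62),(620,172),(560,467),(60,358))]
print('base',b,np.mean(b,0))
bb=[onz('side',S(*p),12) for p in((288,230),(58,255),(132,567),(392,530))]
print('base side',bb)
bolt=[onz('top',T(*p),15) for p in((158,101),(578,197),(533,427),(111,333))]
print('bolt',bolt,np.mean(bolt,0))
bolts=[onz('side',S(*p),15) for p in((91,265),(153,524),(351,498))]
print('bolts side',bolts)
# template top
t=cv2.imread("pics/top0.png"); 
hsv=cv2.cvtColor(t,cv2.COLOR_BGR2HSV); m=((hsv[...,1]<40)&(hsv[...,2]>120)).astype(np.uint8); m[:225]=0;m[265:]=0;m[:,:180]=0;m[:,300:]=0
ys,xs=np.nonzero(m); print(xs.min(),xs.max(),ys.min(),ys.max())
for x in range(185,280,3): 
    c=ys[xs==x]; print(x,c.min() if len(c) else None,c.max() if len(c) else None,end='; ')
E
```

```text
pegs tri
[ 561.3 -116.2  138. ]
[ 596.4 -123.9  135.5]
[ 540.2 -214.   138.3]
[ 573.5 -222.1  136.7]
pegs onz135 [array([ 559.6, -116.2,  135. ]), array([ 594.5, -123.3,  135. ]), array([ 539. , -214.6,  135. ]), array([ 571.8, -222. ,  135. ])]
base [array([674.5, -84.9,  12. ]), array([ 632.3, -277.2,   12. ]), array([ 517.9, -251.8,   12. ]), array([559.3, -59.1,  12. ])] [ 596.  -168.2   12. ]
base side [array([675.8, -87. ,  12. ]), array([560.7, -61.7,  12. ]), array([ 519.6, -256.4,   12. ]), array([ 634.7, -279. ,   12. ])]
bolt [array([658.9, -97.2,  15. ]), array([ 622.1, -259.7,   15. ]), array([ 533.2, -240.7,   15. ]), array([568.9, -78.5,  15. ])] [ 595.8 -169.    15. ]
bolts side [array([572.2, -77.3,  15. ]), array([ 536.5, -240. ,   15. ]), array([ 624.7, -258.3,   15. ])]
188 274 242 248
185 None None; 188 244 247; 191 244 248; 194 244 248; 197 244 247; 200 244 247; 203 243 248; 206 243 248; 209 243 247; 212 243 247; 215 243 247; 218 242 246; 221 242 246; 224 242 246; 227 242 246; 230 242 246; 233 242 246; 236 242 246; 239 242 246; 242 242 246; 245 243 246; 248 243 247; 251 243 247; 254 243 247; 257 243 247; 260 243 247; 263 243 248; 266 243 247; 269 243 247; 272 243 247; 275 None None; 278 None None;
```

Run:
```python
from h import *
np.set_printoptions(precision=2,suppress=True)
t=cv2.imread("pics/top0.png").astype(float); g=255-(t.max(2)-t.min(2))  # low saturation -> high
w=np.clip(g-225,0,None)*(t.max(2)>120)
def cen(c): 
    r=np.arange(236,254); ww=w[236:254,c]; return (ww*r).sum()/ww.sum()
for n,a,b,z in(('L',190,212,100),('tab',216,241,132),('R',247,272,100)):
    cs=np.arange(a,b); P=np.array([onz('top',(c,cen(c)),z) for c in cs]); f=np.polyfit(P[:,1],P[:,0],1); print(n,P.mean(0),'slope',np.degrees(np.arctan(f[0])))
# ends
print('L end',onz('top',(187.5,246),100),'R end',onz('top',(274.8,245),100),'tab ends',onz('top',(213.8,245),132),onz('top',(242.8,244),132))
s=cv2.imread("pics/side0.png"); S=lambda u,v:(160+u/4.444-.4,190+v/4.444-.4)
# side view: near end top corners of near shoulder / tab near top
for p,z in (((606,214),100),((520,78),100),((572,117),132),((549,73),132)): print(p,onz('side',S(*p),z))
# stand base corners z~? 
T=lambda u,v:(170+u/6-.4,205+v/6-.4)
print('stand top corners',[onz('top',T(*p),42) for p in((128,178),(670,178),(670,335),(128,335))])
```

```text
L [564.55 250.29 100.  ] slope -1.4829114604370686
tab [565.29 196.79 132.  ] slope -1.3233136414624296
R [565.52 148.09 100.  ] slope 0.07274122426485136
L end [563.83 272.96 100.  ] R end [566.08 120.45 100.  ] tab ends [564.07 220.68 132.  ] [565.92 171.87 132.  ]
(606, 214) [567.04 127.1  100.  ]
(520, 78) [565.3  270.32 100.  ]
(572, 117) [565.4  174.15 132.  ]
(549, 73) [567.61 220.11 132.  ]
stand top corners [array([588.67, 281.66,  42.  ]), array([589.25, 113.17,  42.  ]), array([540.37, 112.78,  42.  ]), array([539.87, 280.68,  42.  ])]
```

The template's middle is at about (565.3, 196.8) with yaw about +0.5°. The rack's yaw is about -12.2° with its origin at about (584, -166), and the pegs look to be at about -7 mm from its middle. Now I'll move above the template.

Request:
arm_command:
  series: [0.0494,-0.0501,0.005,0,0,-0.0893,0.0494,-0.0501,0.005,0,0,-0.0893,0.0494,-0.0501,0.005,0,0,-0.0893,0.0494,-0.0501,0.005,0,0,-0.0893,0.0494,-0.0501,0.005,0,0,-0.0893,0.0494,-0.0501,0.005,0,0,-0.0893,0.0494,-0.0501,0.005,0,0,-0.0893,0.0494,-0.0501,0.005,0,0,-0.0893,0.0494,-0.0501,0,0,0,-0.0893,0.0494,-0.0501,0,0,0,-0.0893,0.0494,-0.0501,0,0,0,-0.0893,0.0494,-0.0501,0,0,0,-0.0893,0.0494,-0.0501,0,0,0,-0.0893,0.0494,-0.0501,0,0,0,-0.0893,0.0494,-0.0501,0,0,0,-0.0893,0.0494,-0.0501,0,0,0,-0.0893,0,0,0,0,0,0,0,0,0,0,0,0,0,0,0,0,0,0]
  hand: 0.5

```text
time_s: 1.68
ee_pos: [565.1, 197.6, 240.5]
ee_rot: [-179.9, -0.0, 90.0]
force: [0.2, -0.2, -0.8]
gripper_width: 46.0
```

Request:
arm_command:
  series: [0,-0.002,-0.0329,0,0,0.009,0,0,-0.0329,0,0,0,0,0,-0.0329,0,0,0,0,0,-0.0329,0,0,0,0,0,-0.0329,0,0,0,0,0,-0.0329,0,0,0,0,0,-0.0329,0,0,0,0,0,-0.0329,0,0,0,0,0,-0.0329,0,0,0,0,0,-0.0329,0,0,0,0,0,0,0,0,0,0,0,0,0,0,0]

```text
time_s: 2.68
ee_pos: [564.6, 197.4, 109.1]
ee_rot: [-179.9, 0.0, 90.5]
force: [0.3, -0.4, -0.5]
gripper_width: 45.6
```

```bash
cat > snap.py <<'E'
import sys,cv2
from workcell import grab_frame
# name tag x0 y0 x1 y1
n,tag,*b=sys.argv[1:]; b=list(map(int,b)); f=grab_frame(n)["frame"][:,:,::-1].copy(); cv2.imwrite(f"pics/{tag}_full.png",f)
c=f[b[1]:b[3],b[0]:b[2]]; k=min(800/c.shape[1],600/c.shape[0]); cv2.imwrite(f"pics/{tag}.png",cv2.resize(c,None,fx=k,fy=k,interpolation=cv2.INTER_CUBIC)); print(k)
E
python3 snap.py side g1 200 130 380 290
```

```text
3.75
```

View pics/g1.png

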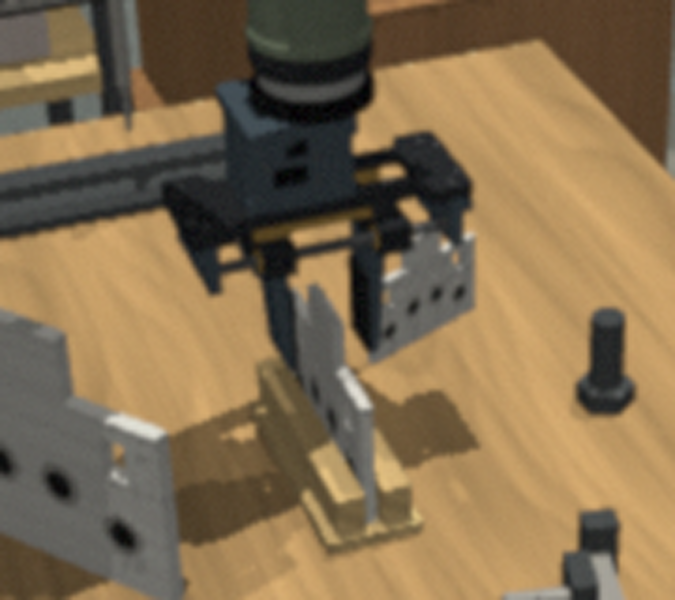

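The fingers straddle the tab (crop about (320,310)), so I'll close.

Request:
arm_command:
  series: [0,0,0,0,0,0,0,0,0,0,0,0,0,0,0,0,0,0,0,0,0,0,0,0,0,0,0,0,0,0,0,0,0,0,0,0,0,0,0,0,0,0,0,0,0,0,0,0,0,0,0,0,0,0,0,0,0,0,0,0]
  hand: 0
  newtons: 40

```text
time_s: 3.57
ee_pos: [565.7, 196.6, 109.5]
ee_rot: [180.0, 0.0, 90.4]
force: [-0.2, -0.5, 1.7]
gripper_width: 7.9
```

Request:
arm_command:
  series: [0,0,0.01,0,0,0,0,0,0.02,0,0,0,0,0,0.035,0,0,0,0,0,0.035,0,0,0,0,0,0.035,0,0,0,0,0,0.035,0,0,0,0,0,0.035,0,0,0,0,0,0.035,0,0,0,0,0,0.035,0,0,0,0,0,0.035,0,0,0,0,0,0,0,0,0,0,0,0,0,0,0]

```text
time_s: 4.57
ee_pos: [565.8, 196.7, 233.9]
ee_rot: [179.9, -0.0, 90.4]
force: [-0.3, -0.5, -3.0]
gripper_width: 7.9
```

Request:
arm_command:
  series: [-0.0101,-0.0331,0,0,0,-0.02,-0.0101,-0.0631,0,0,0,-0.02,-0.0101,-0.0631,0,0,0,-0.02,-0.0101,-0.0631,0,0,0,-0.02,-0.0101,-0.0631,0,0,0,-0.02,-0.0101,-0.0631,0,0,0,-0.02,-0.0101,-0.0631,0,0,0,-0.02,-0.0101,-0.0631,0,0,0,-0.02,-0.0101,-0.0631,0,0,0,-0.02,-0.0101,-0.0631,0,0,0,-0.02,-0.0101,-0.0631,0,0,0,-0.02,-0.0101,-0.0631,0,0,0,-0.02,-0.0101,-0.0631,0,0,0,-0.02,-0.0101,-0.0631,0,0,0,-0.02,0,-0.03,0,0,0,0,0,0,0,0,0,0,0,0,0,0,0,0,0,0,0,0,0,0]

```text
time_s: 6.07
ee_pos: [508.7, -155.9, 232.8]
ee_rot: [-179.9, -0.1, 77.8]
force: [-0.8, -0.4, -2.7]
gripper_width: 7.5
```

```bash
python3 snap.py side r1 270 180 430 400; python3 snap.py top r1t 340 160 530 300; python3 -c "
from workcell import env
s=env.state();print(s['ee_pos'],s['ee_rot'],s['force'],s['torque'])"
```

```text
2.727272727272727
4.2105263157894735
[ 509.01859072 -155.67927506  233.14771905] [-1.79968707e+02 -2.86105326e-02  7.78669361e+01] [ 0.70526506 -0.31857533 -2.02279091] [-0.08553173  0.09289964  0.051652  ]
```

View pics/r1.png

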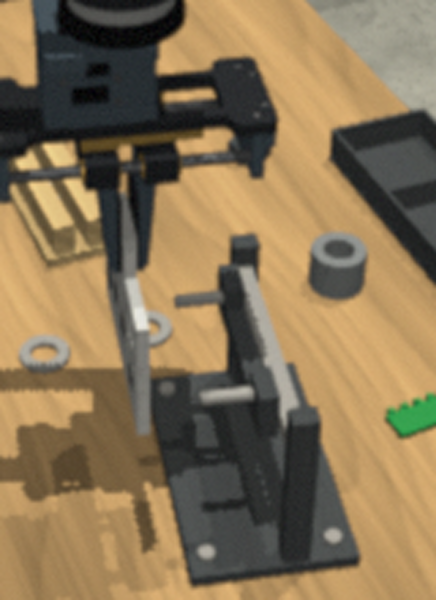

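View pics/r1t.png

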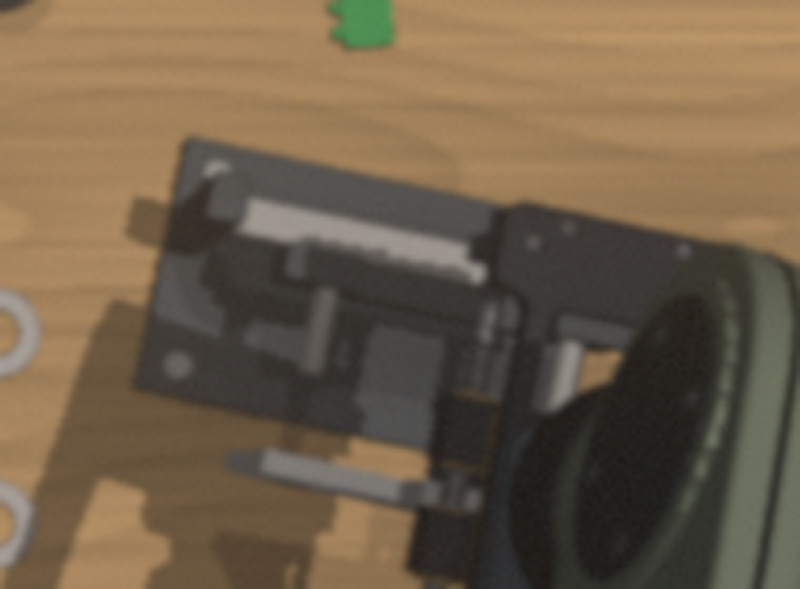

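Request:
arm_command:
  series: [-0.0005,-0.0025,-0.0171,0,0,0,0,0,-0.0171,0,0,0,0,0,-0.0171,0,0,0,0,0,-0.0171,0,0,0,0,0,-0.0171,0,0,0,0,0,-0.0171,0,0,0,0,0,-0.0171,0,0,0,0,0,-0.0171,0,0,0,0,0,-0.0171,0,0,0,0,0,-0.0171,0,0,0,0,0,0,0,0,0,0,0,0,0,0,0,0,0,0,0,0,0]

```text
time_s: 7.25
ee_pos: [509.2, -157.8, 165.2]
ee_rot: [180.0, 0.0, 77.8]
force: [0.7, -0.9, -3.1]
gripper_width: 7.9
```

```bash
python3 snap.py side r2 270 240 390 370; python3 snap.py top r2t 360 200 480 290; python3 -c "
from workcell import env
s=env.state();print(s['ee_pos'],s['ee_rot'],s['force'],s['torque'])"
```

```text
4.615384615384615
6.666666666666667
[ 509.23594319 -157.83955491  165.44094352] [1.79933979e+02 6.86113916e-03 7.77963745e+01] [-0.29295107  0.23455545 -3.0643522 ] [-0.09722601  0.00708249  0.04204698]
```

View pics/r2.png

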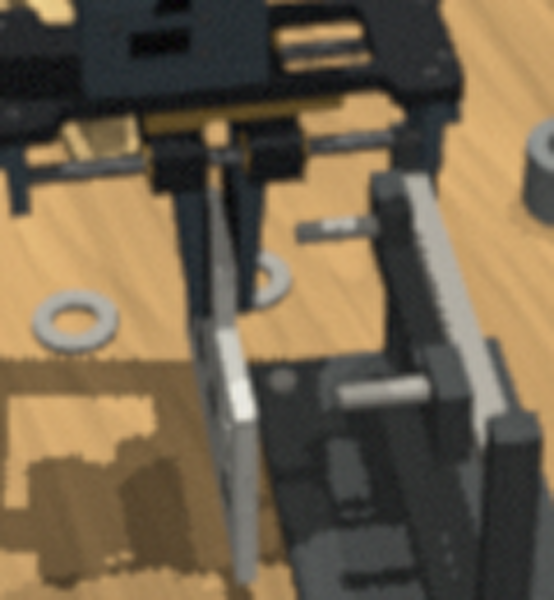

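View pics/r2t.png

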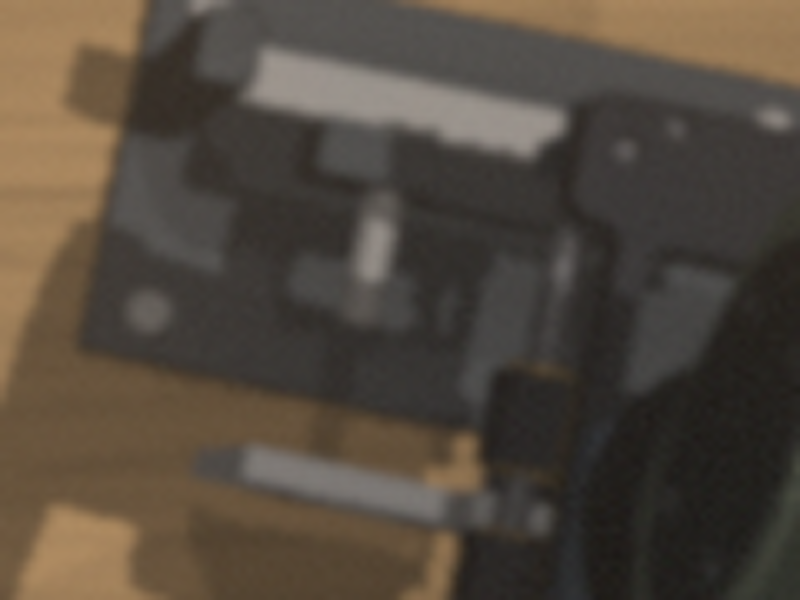

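Run:
```python
from h import *
np.set_printoptions(precision=1,suppress=True)
T=lambda u,v:(360+u/6.667-.4,200+v/6.667-.4)
S=lambda u,v:(270+u/4.615-.4,240+v/4.615-.4)
xa=np.array([.977,-.211]);ya=np.array([.211,.977]);o=np.array([584,-165.9])
def rk(P): d=P[:2]-o; return np.array([d@xa,d@ya])
zt=156
for p in((193,463),(245,467),(460,510)): print('top tmpl',onz('top',T(*p),zt),rk(onz('top',T(*p),zt)))
for p in((378,195),(362,320)): print('Lpeg',rk(onz('top',T(*p),135)))
print('Rpeg',rk(onz('top',T(552,355),135)))
for p in((234,421),(257,415),(217,335),(233,330)): print('side tmpl',rk(onz('side',S(*p),zt)))
for p in((300,232),(372,226),(341,394),(428,390)): print('side peg',rk(onz('side',S(*p),135)))
print('TCP',rk(np.array([509.24,-157.8])))
```

```text
top tmpl [524.3 -70.6 156. ] [-78.4  80.5]
top tmpl [523.3 -83.4 156. ] [-76.7  67.8]
top tmpl [ 512.9 -136.3  156. ] [-75.7  13.9]
Lpeg [-1.3 45.5]
Lpeg [-33.2  43.1]
Rpeg [-31.6  -5.7]
side tmpl [-77.8 -82.2]
side tmpl [-68.8 -80.4]
side tmpl [-77.1 -34.2]
side tmpl [-70.5 -32.3]
side peg [-29.9  45.9]
side peg [ 0.9 44.9]
side peg [-30.9 -52.9]
side peg [  3.2 -56.2]
TCP [-74.7  -7.9]
```

Request:
arm_command:
  series: [0.0095,-0.0017,0,0,0,0,0.0095,-0.0017,0,0,0,0,0.0095,-0.0017,0,0,0,0,0.0095,-0.0017,0,0,0,0,0.0095,-0.0017,0,0,0,0,0.0095,-0.0017,0,0,0,0,0.0095,-0.0017,0,0,0,0,0.0095,-0.0017,0,0,0,0,0,0,0,0,0,0,0,0,0,0,0,0,0,0,0,0,0,0]

```text
time_s: 8.27
ee_pos: [539.1, -163.1, 164.9]
ee_rot: [-180.0, -0.0, 77.8]
force: [-0.4, 0.2, -2.4]
gripper_width: 7.6
```

```bash
cat > st.py <<'E'
from workcell import env
import numpy as np
s=env.state(); d=s['ee_pos'][:2]-np.array([584,-165.9]); f=s['force']
print(round(s['time_s'],2),'rack x,y',np.round([d@[.977,-.211],d@[.211,.977]],1),'z',round(s['ee_pos'][2],1),'rot',np.round(s['ee_rot'],1),'F rack',np.round([f[:2]@[.977,-.211],f[:2]@[.211,.977],f[2]],1),'M',np.round(s['torque'],2),s['gripper_width'].round(1))
E
python3 st.py; python3 snap.py side r3 270 240 390 370
```

```text
4.615384615384615Traceback (most recent call last):
  File "st.py", line 4, in <module>
    print(round(s['time_s'],2),'rack x,y',np.round([d@[.977,-.211],d@[.211,.977]],1),'z',round(s['ee_pos'][2],1),'rot',np.round(s['ee_rot'],1),'F rack',np.round([f[:2]@[.977,-.211],f[:2]@[.211,.977],f[2]],1),'M',np.round(s['torque'],2),s['gripper_width'].round(1))
                                                                                                                                                                                                                                            ^^^^^^^^^^^^^^^^^^^^^^^^
AttributeError: 'float' object has no attribute 'round'
```

View pics/r3.png

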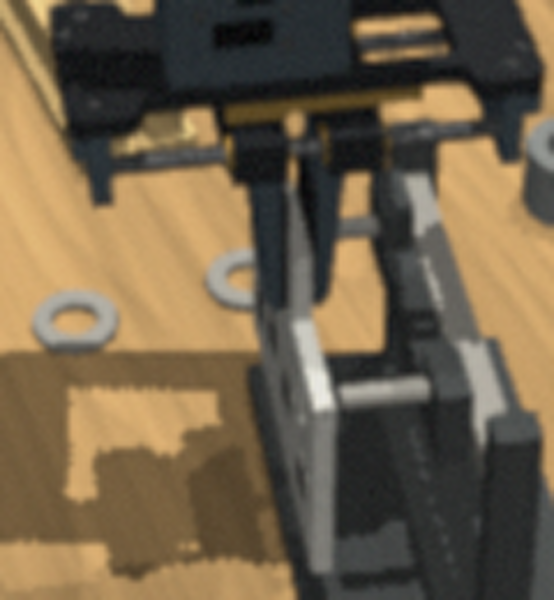

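Request:
arm_command:
  series: [0.0024,-0.0005,0,0,0,0,0.0024,-0.0005,0,0,0,0,0.0024,-0.0005,0,0,0,0,0.0024,-0.0005,0,0,0,0,0.0024,-0.0005,0,0,0,0,0.0024,-0.0005,0,0,0,0,0,0,0,0,0,0]

```text
time_s: 8.9
ee_pos: [545.3, -164.4, 164.9]
ee_rot: [180.0, -0.0, 77.8]
force: [-0.4, 0.9, -3.1]
gripper_width: 7.8
```

```bash
sed -i "s/s\['gripper_width'\].round(1)/s['gripper_width']/" st.py; python3 st.py
```

```text
8.9 rack x,y [-38.1  -6.7] z 164.9 rot [180.   -0.   77.8] F rack [-0.6  0.8 -3.1] M [-0.1   0.03 -0.01] 7.848035720075419
```

No contact yet, so I'll step in gently.

Request:
arm_command:
  series: [0.0012,-0.0003,0,0,0,0,0.0012,-0.0003,0,0,0,0,0.0012,-0.0003,0,0,0,0,0.0012,-0.0003,0,0,0,0,0,0,0,0,0,0]

```text
time_s: 9.32
ee_pos: [547.1, -164.9, 165.0]
ee_rot: [180.0, 0.0, 77.8]
force: [-0.1, 0.3, -2.7]
gripper_width: 7.6
```

```bash
python3 st.py
```

```text
9.32 rack x,y [-36.3  -6.8] z 165.0 rot [180.    0.   77.8] F rack [-0.2  0.3 -2.7] M [-0.02  0.06  0.03] 7.6467660138533216
```

Request:
arm_command:
  series: [0.0012,-0.0003,0,0,0,0,0.0012,-0.0003,0,0,0,0,0.0012,-0.0003,0,0,0,0,0.0012,-0.0003,0,0,0,0,0,0,0,0,0,0]

```text
time_s: 9.73
ee_pos: [549.0, -165.4, 165.0]
ee_rot: [180.0, 0.0, 77.8]
force: [0.6, 0.2, -2.5]
gripper_width: 7.6
```

```bash
python3 st.py
```

```text
9.73 rack x,y [-34.3  -6.9] z 165.0 rot [180.    0.   77.8] F rack [ 0.6  0.3 -2.5] M [-0.05  0.09  0.01] 7.638477475145728
```

Request:
arm_command:
  series: [0.0015,-0.0003,0,0,0,0,0.0015,-0.0003,0,0,0,0,0.0015,-0.0003,0,0,0,0,0.0015,-0.0003,0,0,0,0,0.0015,-0.0003,0,0,0,0,0,0,0,0,0,0]

```text
time_s: 10.23
ee_pos: [552.0, -166.0, 165.0]
ee_rot: [180.0, -0.0, 77.8]
force: [0.0, -0.3, -2.9]
gripper_width: 8.1
```

```bash
python3 st.py;  python3 snap.py side r4 290 250 370 340
```

```text
10.23 rack x,y [-31.2  -6.8] z 165.0 rot [180.   -0.   77.8] F rack [ 0.1 -0.3 -2.9] M [ 0.    0.04 -0.01] 8.053166105417764
6.666666666666667
```

View pics/r4.png

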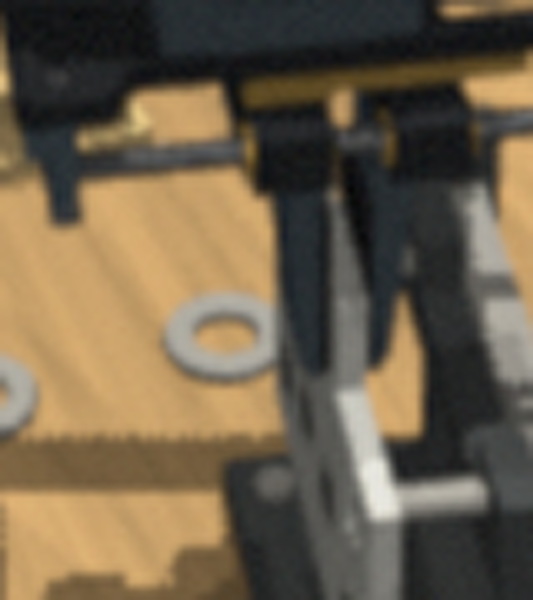

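No force, and the visible length of peg is shrinking at crop (445,495), so the pegs are entering. Continuing.

Request:
arm_command:
  series: [0.0024,-0.0005,0,0,0,0,0.0024,-0.0005,0,0,0,0,0.0024,-0.0005,0,0,0,0,0.0024,-0.0005,0,0,0,0,0.0024,-0.0005,0,0,0,0,0.0024,-0.0005,0,0,0,0,0.0024,-0.0005,0,0,0,0,0.0024,-0.0005,0,0,0,0,0,0,0,0,0,0]

```text
time_s: 11.03
ee_pos: [559.8, -167.6, 165.0]
ee_rot: [180.0, 0.0, 77.8]
force: [0.5, 0.3, -2.8]
gripper_width: 8.1
```

```bash
python3 st.py
```

```text
11.03 rack x,y [-23.3  -6.8] z 165.0 rot [180.    0.   77.8] F rack [ 0.5  0.4 -2.8] M [-0.13  0.1   0.02] 8.093094912458625
```

Request:
arm_command:
  series: [0.0024,-0.0005,0,0,0,0,0.0024,-0.0005,0,0,0,0,0.0024,-0.0005,0,0,0,0,0.0024,-0.0005,0,0,0,0,0.0024,-0.0005,0,0,0,0,0.0024,-0.0005,0,0,0,0,0.0024,-0.0005,0,0,0,0,0.0024,-0.0005,0,0,0,0,0.0024,-0.0005,0,0,0,0,0.0024,-0.0005,0,0,0,0,0.0024,-0.0005,0,0,0,0,0.0024,-0.0005,0,0,0,0,0,0,0,0,0,0]

```text
time_s: 12.12
ee_pos: [571.3, -170.0, 165.0]
ee_rot: [180.0, 0.0, 77.8]
force: [0.2, -0.2, -1.3]
gripper_width: 8.0
```

```bash
python3 st.py;  python3 snap.py side r5 290 250 370 340
```

```text
12.12 rack x,y [-11.6  -6.7] z 165.0 rot [180.    0.   77.8] F rack [ 0.2 -0.2 -1.3] M [-0.07  0.01 -0.05] 7.96220032793127
6.666666666666667
```

View pics/r5.png

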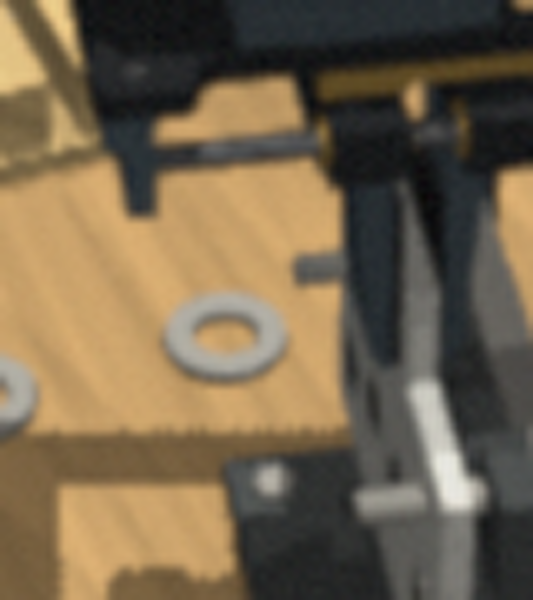

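Both pegs now stick out of the near face, at crop (318,268) and (390,500). Next is the slow approach to the bracket.

Request:
arm_command:
  series: [0.0024,-0.0005,0,0,0,0,0.0024,-0.0005,0,0,0,0,0.0024,-0.0005,0,0,0,0,0.0024,-0.0005,0,0,0,0,0.0012,-0.0003,0,0,0,0,0,0,0,0,0,0]

```text
time_s: 12.67
ee_pos: [575.6, -170.9, 165.0]
ee_rot: [180.0, 0.0, 77.8]
force: [0.1, -0.4, -2.8]
gripper_width: 8.1
```

```bash
python3 st.py
```

```text
12.67 rack x,y [-7.2 -6.6] z 165.0 rot [180.    0.   77.8] F rack [ 0.1 -0.4 -2.8] M [-0.12  0.08 -0.04] 8.11111756218038
```

Request:
arm_command:
  series: [0.0012,-0.0003,0,0,0,0,0.0012,-0.0003,0,0,0,0,0.0012,-0.0003,0,0,0,0,0,0,0,0,0,0]

```text
time_s: 13.0
ee_pos: [577.0, -171.2, 165.0]
ee_rot: [180.0, 0.0, 77.8]
force: [0.0, -0.4, -3.0]
gripper_width: 8.0
```

```bash
python3 st.py
```

```text
13.0 rack x,y [-5.8 -6.7] z 165.0 rot [180.    0.   77.8] F rack [ 0.1 -0.4 -3. ] M [-0.1   0.02  0.01] 7.988163441605993
```

Request:
arm_command:
  series: [0.0012,-0.0003,0,0,0,0,0.0007,-0.0001,0,0,0,0,0,0,0,0,0,0]

```text
time_s: 13.25
ee_pos: [577.6, -171.4, 165.0]
ee_rot: [180.0, -0.0, 77.8]
force: [0.1, 0.7, -2.5]
gripper_width: 8.1
```

```bash
python3 st.py
```

```text
13.25 rack x,y [-5.  -6.7] z 165.0 rot [180.   -0.   77.8] F rack [-0.   0.7 -2.5] M [-0.1   0.02 -0.01] 8.060129513711537
```

Request:
arm_command:
  series: [0.0007,-0.0001,0,0,0,0,0.0007,-0.0002,0,0,0,0,0,0,0,0,0,0]

```text
time_s: 13.5
ee_pos: [578.2, -171.5, 165.0]
ee_rot: [180.0, 0.0, 77.8]
force: [-0.5, -0.2, -2.5]
gripper_width: 7.8
```

```bash
python3 st.py
```

```text
13.5 rack x,y [-4.5 -6.7] z 165.0 rot [180.    0.   77.8] F rack [-0.4 -0.3 -2.5] M [-0.09  0.11 -0.07] 7.846175484751042
```

Request:
arm_command:
  series: [0.0007,-0.0001,0,0,0,0,0.0007,-0.0002,0,0,0,0,0,0,0,0,0,0]

```text
time_s: 13.75
ee_pos: [578.8, -171.6, 165.0]
ee_rot: [180.0, -0.0, 77.8]
force: [0.1, -0.0, -2.5]
gripper_width: 8.1
```

```bash
python3 st.py
```

```text
13.75 rack x,y [-3.9 -6.7] z 165.0 rot [180.   -0.   77.8] F rack [ 0.1  0.  -2.5] M [-0.09  0.08  0.01] 8.116169749189691
```

Request:
arm_command:
  series: [0.0007,-0.0001,0,0,0,0,0.0007,-0.0002,0,0,0,0,0,0,0,0,0,0]

```text
time_s: 14.0
ee_pos: [579.3, -171.8, 164.9]
ee_rot: [180.0, 0.0, 77.8]
force: [-0.3, 0.4, -1.9]
gripper_width: 7.9
```

```bash
python3 st.py
```

```text
14.0 rack x,y [-3.3 -6.7] z 164.9 rot [180.    0.   77.8] F rack [-0.4  0.4 -1.9] M [-0.08  0.04  0.01] 7.885136786055892
```

Request:
arm_command:
  series: [0.0007,-0.0001,0,0,0,0,0.0007,-0.0002,0,0,0,0,0,0,0,0,0,0]

```text
time_s: 14.25
ee_pos: [579.7, -171.8, 165.0]
ee_rot: [-180.0, -0.0, 77.8]
force: [-0.2, -0.3, -2.8]
gripper_width: 7.6
```

```bash
python3 st.py
```

```text
14.25 rack x,y [-2.9 -6.7] z 165.0 rot [-180.    -0.    77.8] F rack [-0.1 -0.3 -2.8] M [-0.05  0.2   0.04] 7.645556663977595
```

Request:
arm_command:
  series: [0.0007,-0.0001,0,0,0,0,0.0005,-0.0001,0,0,0,0,0,0,0,0,0,0]

```text
time_s: 14.5
ee_pos: [579.8, -171.8, 164.9]
ee_rot: [-179.9, 0.0, 77.8]
force: [-1.4, -1.0, -1.3]
gripper_width: 8.1
```

```bash
python3 st.py;  python3 snap.py side r6 290 250 370 340
```

```text
14.5 rack x,y [-2.9 -6.7] z 164.9 rot [-179.9    0.    77.8] F rack [-1.2 -1.3 -1.3] M [0.   0.52 0.08] 8.105309150473067
6.666666666666667
```

View pics/r6.png

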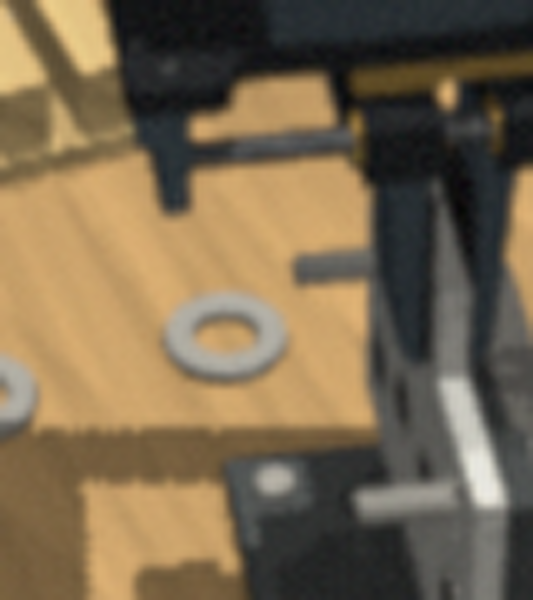

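Contact has begun. I'll build the push up gradually.

Request:
arm_command:
  series: [0.0012,-0.0003,0,0,0,0,0,0,0,0,0,0]

```text
time_s: 14.72
ee_pos: [579.8, -171.8, 164.9]
ee_rot: [-179.9, -0.0, 77.8]
force: [-4.7, 1.2, -0.0]
gripper_width: 7.9
```

```bash
python3 st.py
```

```text
14.72 rack x,y [-2.8 -6.7] z 164.9 rot [-179.9   -0.    77.8] F rack [-4.9  0.1 -0. ] M [0.14 0.95 0.15] 7.896527861225848
```

Request:
arm_command:
  series: [0.0012,-0.0003,0,0,0,0,0,0,0,0,0,0]

```text
time_s: 14.88
ee_pos: [579.9, -171.8, 164.8]
ee_rot: [-179.8, -0.0, 77.8]
force: [-5.2, 2.0, 0.2]
gripper_width: 8.1
```

```bash
python3 st.py
```

```text
14.88 rack x,y [-2.8 -6.7] z 164.8 rot [-179.8   -0.    77.8] F rack [-5.5  0.9  0.2] M [0.13 1.25 0.12] 8.121290414185456
```

Request:
arm_command:
  series: [0.0012,-0.0003,0,0,0,0,0,0,0,0,0,0,0,0,0,0,0,0]

```text
time_s: 15.13
ee_pos: [579.9, -171.8, 164.8]
ee_rot: [-179.7, -0.0, 77.8]
force: [-6.1, 2.4, 1.2]
gripper_width: 7.7
```

```bash
python3 st.py
```

```text
15.13 rack x,y [-2.8 -6.7] z 164.8 rot [-179.7   -0.    77.8] F rack [-6.5  1.1  1.2] M [0.21 1.4  0.06] 7.722422517369458
```

Request:
arm_command:
  series: [0.0017,-0.0004,0,0,0,0,0,0,0,0,0,0,0,0,0,0,0,0]

```text
time_s: 15.38
ee_pos: [579.9, -171.8, 164.7]
ee_rot: [-179.7, -0.0, 77.8]
force: [-8.2, 1.9, 2.8]
gripper_width: 7.7
```

```bash
python3 st.py
```

```text
15.38 rack x,y [-2.7 -6.7] z 164.7 rot [-179.7   -0.    77.8] F rack [-8.4  0.1  2.8] M [0.22 1.6  0.12] 7.6548543712746895
```

Request:
arm_command:
  series: [0.0017,-0.0004,0,0,0,0,0,0,0,0,0,0,0,0,0,0,0,0]

```text
time_s: 15.63
ee_pos: [580.0, -171.9, 164.7]
ee_rot: [-179.6, -0.0, 77.8]
force: [-8.9, 2.6, 3.2]
gripper_width: 7.5
```

```bash
python3 st.py
```

```text
15.63 rack x,y [-2.7 -6.7] z 164.7 rot [-179.6   -0.    77.8] F rack [-9.3  0.7  3.2] M [0.3  1.89 0.05] 7.540806849551794
```

Request:
arm_command:
  series: [0.0017,-0.0004,0,0,0,0,0.001,-0.0002,0,0,0,0,0,0,0,0,0,0,0,0,0,0,0,0]

```text
time_s: 15.97
ee_pos: [580.0, -171.8, 164.6]
ee_rot: [-179.4, -0.0, 77.8]
force: [-11.5, 2.5, 3.7]
gripper_width: 7.8
```

```bash
python3 st.py
```

```text
15.97 rack x,y [-2.6 -6.6] z 164.6 rot [-179.4   -0.    77.8] F rack [-11.7   0.1   3.7] M [0.4  2.38 0.05] 7.815746927723539
```

The push is 11.7 N along the rack's x. I'll hold it for about 1.3 s.

Request:
arm_command:
  series: [0.0003,0,0,0,0,0,0,0,0,0,0,0,0,0,0,0,0,0,0,0,0,0,0,0,0,0,0,0,0,0,0,0,0,0,0,0,0,0,0,0,0,0,0,0,0,0,0,0]

```text
time_s: 16.63
ee_pos: [580.1, -171.9, 164.6]
ee_rot: [-179.4, -0.0, 77.8]
force: [-12.3, 2.4, 4.5]
gripper_width: 7.9
```

```bash
python3 st.py
```

```text
16.63 rack x,y [-2.6 -6.7] z 164.6 rot [-179.4   -0.    77.8] F rack [-12.5  -0.3   4.5] M [0.38 2.42 0.07] 7.936943443965916
```

Request:
arm_command:
  series: [0,0,0,0,0,0,0,0,0,0,0,0,0,0,0,0,0,0,0,0,0,0,0,0,0,0,0,0,0,0,0,0,0,0,0,0,0,0,0,0,0,0,0,0,0,0,0,0]

```text
time_s: 17.3
ee_pos: [580.0, -171.9, 164.7]
ee_rot: [-179.4, -0.0, 77.8]
force: [-12.2, 1.7, 4.0]
gripper_width: 7.7
```

```bash
python3 st.py
```

```text
17.3 rack x,y [-2.6 -6.7] z 164.7 rot [-179.4   -0.    77.8] F rack [-12.2  -0.9   4. ] M [0.35 2.39 0.1 ] 7.711351814210514
```

The push held at about 12.2 N for over a second. Next I'll relax it and lower the template onto the pegs.

Request:
arm_command:
  series: [-0.0031,0.0007,0,0,0,0,-0.0031,0.0007,0,0,0,0,-0.0031,0.0006,0,0,0,0,0,0,0,0,0,0,0,0,-0.0025,0,0,0,0,0,-0.0025,0,0,0,0,0,-0.0025,0,0,0,0,0,0,0,0,0]

```text
time_s: 17.97
ee_pos: [579.8, -171.8, 161.8]
ee_rot: [-179.9, -0.0, 77.8]
force: [-5.6, 2.1, -0.7]
gripper_width: 7.8
```

```bash
python3 st.py
```

```text
17.97 rack x,y [-2.9 -6.7] z 161.8 rot [-179.9   -0.    77.8] F rack [-6.   0.9 -0.7] M [0.2  1.1  0.12] 7.84056822821619
```

Request:
arm_command:
  series: [-0.001,0.0002,0,0,0,0,0,0,-0.0025,0,0,0,0,0,0,0,0,0]

```text
time_s: 18.22
ee_pos: [579.8, -171.8, 160.9]
ee_rot: [-179.9, -0.0, 77.8]
force: [-4.4, 0.5, -0.8]
gripper_width: 8.1
```

```bash
python3 st.py
```

```text
18.22 rack x,y [-2.9 -6.7] z 160.9 rot [-179.9   -0.    77.8] F rack [-4.4 -0.4 -0.8] M [0.12 1.02 0.13] 8.10813317024265
```

Request:
arm_command:
  series: [-0.0007,0.0002,-0.0018,0,0,0,0,0,0,0,0,0,0,0,0,0,0,0]

```text
time_s: 18.47
ee_pos: [579.8, -171.8, 160.2]
ee_rot: [-180.0, -0.0, 77.8]
force: [-4.5, 0.7, -1.1]
gripper_width: 7.6
```

```bash
python3 st.py
```

```text
18.47 rack x,y [-2.9 -6.7] z 160.2 rot [-180.    -0.    77.8] F rack [-4.6 -0.2 -1.1] M [0.13 1.01 0.12] 7.612485888063712
```

Request:
arm_command:
  series: [-0.0007,0.0002,-0.0012,0,0,0,0,0,0,0,0,0,0,0,0,0,0,0]

```text
time_s: 18.72
ee_pos: [579.8, -171.8, 159.8]
ee_rot: [180.0, 0.0, 77.8]
force: [-3.7, -0.1, -1.1]
gripper_width: 7.4
```

```bash
python3 st.py
```

```text
18.72 rack x,y [-2.9 -6.7] z 159.8 rot [180.    0.   77.8] F rack [-3.6 -0.9 -1.1] M [0.1  0.86 0.12] 7.4145304347826055
```

Request:
arm_command:
  series: [0,0,-0.0012,0,0,0,0,0,0,0,0,0,0,0,0,0,0,0]

```text
time_s: 18.97
ee_pos: [579.8, -171.8, 159.3]
ee_rot: [180.0, 0.0, 77.8]
force: [-3.6, 0.5, -1.3]
gripper_width: 7.7
```

```bash
python3 st.py; python3 snap.py side r7 290 230 390 350
```

```text
18.97 rack x,y [-2.9 -6.7] z 159.3 rot [180.    0.   77.8] F rack [-3.6 -0.2 -1.3] M [0.08 0.84 0.11] 7.674214619604696
5.0
```

View pics/r7.png

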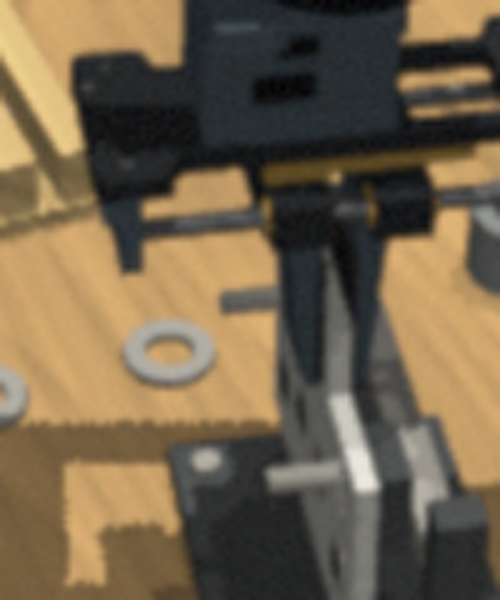

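Request:
arm_command:
  series: [-0.0005,0.0001,-0.0015,0,0,0,0,0,0,0,0,0,0,0,0,0,0,0]

```text
time_s: 19.27
ee_pos: [579.7, -171.8, 159.1]
ee_rot: [179.9, 0.0, 77.8]
force: [-2.8, 0.6, 1.5]
gripper_width: 7.7
```

```bash
python3 st.py
```

```text
19.27 rack x,y [-2.9 -6.7] z 159.1 rot [179.9   0.   77.8] F rack [-2.9 -0.   1.5] M [0.12 0.87 0.1 ] 7.736683400167203
```

The pegs now carry the template: Fz went from -1.3 to +1.5. I'll ease off the last push and open a little.

Request:
arm_command:
  series: [-0.0015,0.0003,0.0005,0,0,0,0,0,0,0,0,0,0,0,0,0,0,0]

```text
time_s: 19.52
ee_pos: [579.6, -171.8, 159.1]
ee_rot: [179.9, 0.0, 77.8]
force: [-2.8, 0.2, 1.1]
gripper_width: 8.0
```

```bash
python3 st.py
```

```text
19.52 rack x,y [-3.  -6.7] z 159.1 rot [179.9   0.   77.8] F rack [-2.7 -0.4  1.1] M [-0.    0.35  0.06] 7.95402726221511
```

Request:
arm_command:
  series: [0,0,0,0,0,0,0,0,0,0,0,0,0,0,0,0,0,0,0,0,0,0,0,0,0,0,0,0,0,0]
  hand: 0.15

```text
time_s: 19.93
ee_pos: [579.1, -171.7, 159.0]
ee_rot: [180.0, 0.0, 77.8]
force: [0.7, -0.0, 0.2]
gripper_width: 13.7
```

```bash
python3 st.py; python3 snap.py side r8 290 230 390 350
```

```text
19.93 rack x,y [-3.5 -6.7] z 159.0 rot [180.    0.   77.8] F rack [0.7 0.1 0.2] M [-0.08  0.02  0.07] 13.66079672922572
5.0
```

View pics/r8.png

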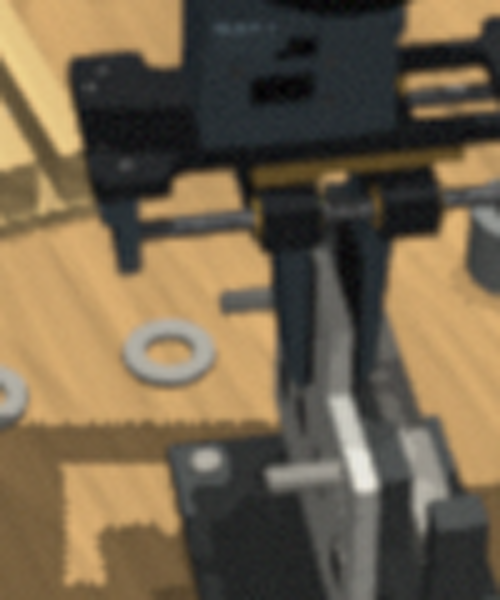

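Forces are zero and the template stays put, so I'll retreat straight up.

Request:
arm_command:
  series: [0.0015,-0.0003,0.005,0,0,0,0,0,0.01,0,0,0,0,0,0.015,0,0,0,0,0,0.02,0,0,0,0,0,0.025,0,0,0,0,0,0.03,0,0,0,0,0,0.04,0,0,0,0,0,0.05,0,0,0,0,0,0.05,0,0,0,0,0,0,0,0,0]

```text
time_s: 20.82
ee_pos: [581.5, -172.4, 262.5]
ee_rot: [179.4, 0.1, 77.8]
force: [0.2, -0.1, 0.4]
gripper_width: 13.8
```

Request:
arm_command:
  series: [-0.06,0.06,0,0,0,0,-0.06,0.06,0,0,0,0,-0.06,0.06,0,0,0,0,-0.06,0.06,0,0,0,0,-0.06,0.06,0,0,0,0,-0.06,0.06,0,0,0,0,-0.06,0.06,0,0,0,0,-0.06,0.06,0,0,0,0,0,0,0,0,0,0,0,0,0,0,0,0]

```text
time_s: 21.65
ee_pos: [386.6, 20.9, 257.3]
ee_rot: [179.9, -0.0, 77.9]
force: [0.6, 0.8, 1.4]
gripper_width: 13.7
```

```bash
python3 st.py; python3 snap.py side r9 290 230 410 400;python3 snap.py top r9t 360 170 520 290
```

```text
21.65 rack x,y [-232.3  140.9] z 257.3 rot [179.9  -0.   77.9] F rack [0.4 0.9 1.4] M [-0.12  0.06 -0.  ] 13.719588405952798
3.5294117647058822
5.0
```

View pics/r9.png

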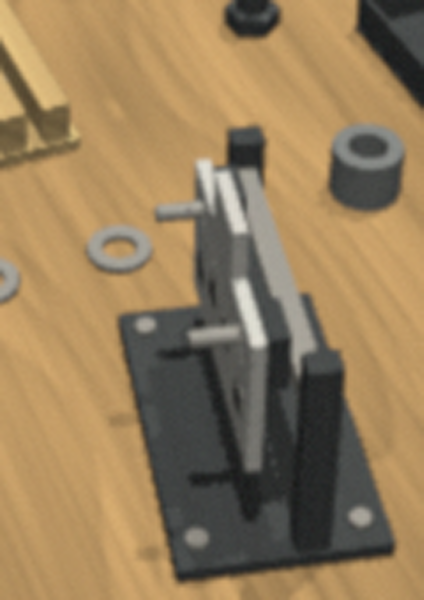

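View pics/r9t.png

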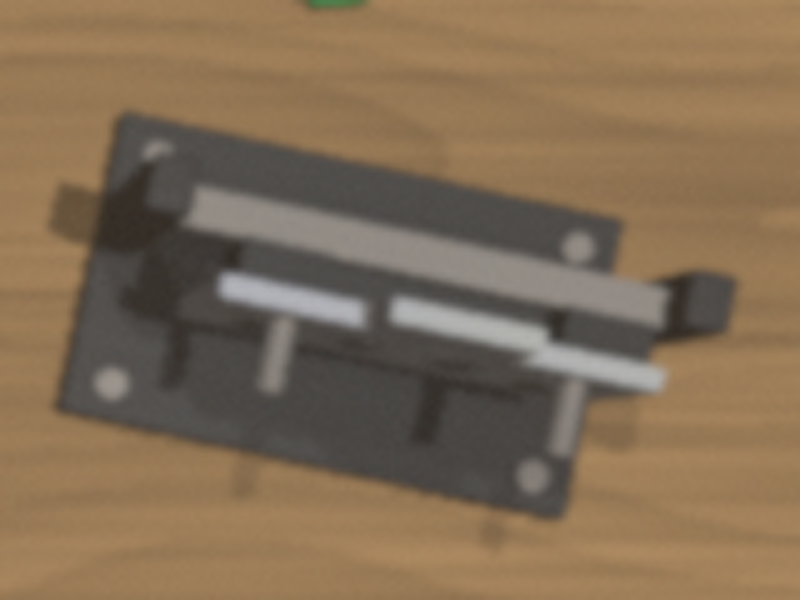

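View pics/r9t_full.png

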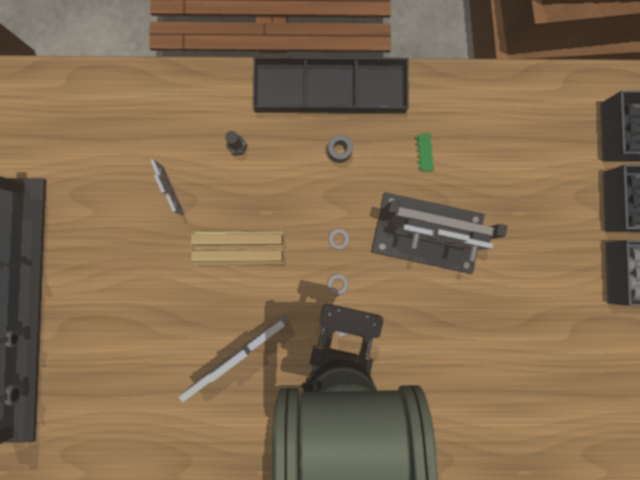

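The template hangs on both pegs, with about 27 mm of each showing (top crop (283,320)-(270,392) and (575,385)-(562,455)), and the other things look unmoved. I'll do a quick numeric check that it is level and upright.

Run:
```python
from h import *
np.set_printoptions(precision=1,suppress=True)
T=lambda u,v:(360+u/5-.4,170+v/5-.4)
S=lambda u,v:(290+u/3.529-.4,230+v/3.529-.4)
xa=np.array([.977,-.211]);ya=np.array([.211,.977]);o=np.array([584,-165.9])
rk=lambda P: np.array([(P[:2]-o)@xa,(P[:2]-o)@ya,P[2]])
# top-edge centre points: left shoulder far end, tab right end, right shoulder right end
for n,p,z in(('L shoulder mid',(291,299),150),('tab mid',(470,323),182),('R shoulder mid',(600,367),150)): print(n,rk(onz('top',T(*p),z)))
# triangulate heights: right shoulder outer front corner; tab right corners; left-end
for n,s,t in(('R outer',(257,343),(664,380)),('tab R',(240,233),(549,337)),('L outer',(203,163),(219,284))): print(n,rk(tri(S(*s),T(*t))))
a=cv2.imread('pics/top0.png').astype(int);b=cv2.imread('pics/r9t_full.png').astype(int)
d=(np.abs(a-b).max(2)>40)
for n,(x,y) in dict(bolt=(235,143),bush=(340,149),gauge=(425,152),wa=(339,239),small=(165,187),stand=(235,262)).items(): print(n,d[y-18:y+18,x-18:x+18].sum())
a=cv2.imread('pics/side0.png').astype(int);b=cv2.imread('pics/r9_full.png').astype(int);d=(np.abs(a-b).max(2)>40)
for n,(x,y) in dict(nut=(253,319),wb=(287,310),wa=(324,300),bush=(394,277),bolt=(361,230)).items(): print('side',n,d[y-10:y+10,x-10:x+10].sum())
```

```text
L shoulder mid [ -3.5  45.6 150. ]
tab mid [ -2.8  -6.1 182. ]
R shoulder mid [ -3.7 -59.3 150. ]
R outer [ -3.  -80.3 152.2]
tab R [ -1.9 -31.4 182.7]
L outer [ -1.9  69.4 147.6]
bolt 0
bush 0
gauge 0
wa 0
small 0
stand 212
side nut 50
side wb 46
side wa 0
side bush 0
side bolt 0
```

Run:
```python
import cv2,numpy as np
b=cv2.imread('pics/r9_full.png'); c=cv2.resize(b[260:370,335:375],None,fx=5.4,fy=5.4,interpolation=cv2.INTER_CUBIC)
a=cv2.imread('pics/side0.png')
d=np.hstack([cv2.resize(i[290:335,235:335],None,fx=3.2,fy=3.2,interpolation=cv2.INTER_CUBIC) for i in (a,b)][:1]); d=np.vstack([cv2.resize(i[285:335,235:345],None,fx=4.5,fy=4.5,interpolation=cv2.INTER_CUBIC) for i in (a,b)])
H=600; c=c[:H]; c=cv2.copyMakeBorder(c,0,H-c.shape[0],0,0,cv2.BORDER_CONSTANT); d=cv2.copyMakeBorder(d,0,H-d.shape[0],0,0,cv2.BORDER_CONSTANT)
o=np.hstack([c,d]); print(o.shape); cv2.imwrite('pics/z1.png',o)
```

```text
(600, 711, 3)
```

View pics/z1.png

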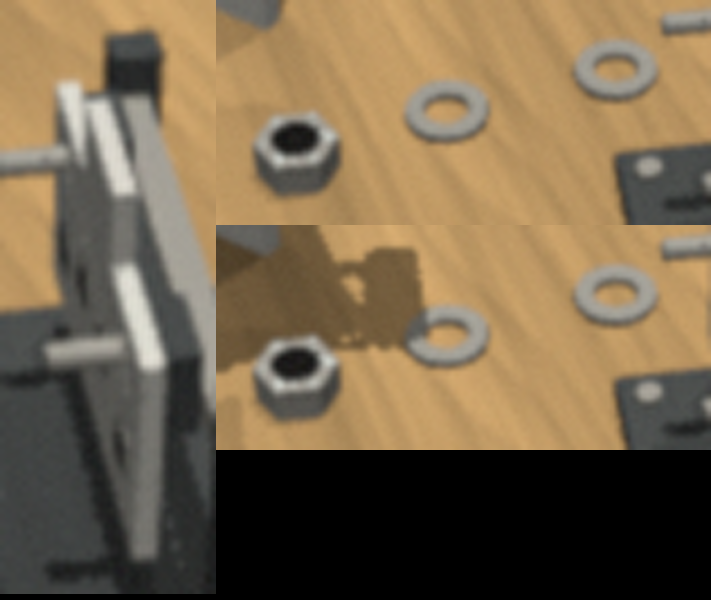

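Run:
```python
from h import *
np.set_printoptions(precision=1,suppress=True)
xa=np.array([.977,-.211]);ya=np.array([.211,.977]);o=np.array([584,-165.9])
W=lambda x,y,z: np.r_[o+x*xa+y*ya,z]
m={'Lf':(345.2,275.3),'Lb':(350.0,275.1),'Rf':(360.2,328.1),'Rb':(364.8,327.2),'Lpegtip':(334.6,289.6),'Rpegtip':(343.2,325.7)}
X={'Lf':(-8,68.2,150),'Lb':(0,68.2,150),'Rf':(-8,-81.8,150),'Rb':(0,-81.8,150)}
for k in X: print(k,'pred',proj('side',W(*X[k])),'meas',m[k],'px per mm z',proj('side',W(*X[k][:2],151))-proj('side',W(*X[k])))
```

```text
Lf pred [343.6 275.7] meas (345.2, 275.3) px per mm z [ 0.  -0.4]
Lb pred [347.6 275.2] meas (350.0, 275.1) px per mm z [ 0.  -0.4]
Rf pred [359.5 328.6] meas (360.2, 328.1) px per mm z [ 0.  -0.4]
Rb pred [363.9 328.1] meas (364.8, 327.2) px per mm z [ 0.  -0.4]
```

The hanging template's corners match a level plate to within about 0.5 px (about 1 mm over 150). The earlier 4.6 mm difference in triangulated height came from a roughly picked corner. The nut and washers haven't moved; only the arm's shadow changed there. Handing in.

```bash
python3 -c "
from workcell import env
print(env.job_done())"
```

```text
the job is handed in; nothing more can be done
None
```

The template now hangs from both pegs, home against the bracket, and I handed the job in at about 22 s, well inside the 72 s limit.

**What I did:** I gripped the template in the stand (the middle-sized of the three) by its tab. The pegs sat about 7 mm to the -y side of the rack's middle, found by camera. I slid it on without any noticeable side force, then pressed at about 12.2 N for roughly 1.3 s. The highest push I read against the rack was about 12.5 N. Then I lowered it until the pegs carried it, opened the fingers slightly and backed away.

**Last checks:**
- **Home:** about 27 mm of each 35 mm peg shows in front of the 8 mm plate, and its top edges lie within about 1.5 mm of the expected x = -4 mm.
- **Level:** the corners fit a level plate to about 1 mm over 150 mm.
- **One check disagreed:** a rougher triangulation put the two ends 4.6 mm apart in height. I put that down to badly picked corners after a closer look.
- **Other things:** the other things on the shelf are where they were. The only picture differences, at the nut and one washer, were the arm's shadow.
- **Robot:** it is clear of everything.

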